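Find the loose bearing-cover bolt and hold its cover open

TASK

Tighten the motor carriage's clamp knob fully (clockwise to its stop) so that the motor cannot creep, without shifting the carriage, then tap the three bolt heads on the bearing covers from above with the fingers, in order from the one farthest from the motor to the nearest, and feel which is loose: it gives way and springs back. Then lift the cover with the loose bolt by its handle bar well past half of its travel (at least 45 degrees) and finish while still holding it up. Leave the other things on the bench where they are.

Things in the scene. Friction and masses are not known exactly. Their poses are not given: they have to be found in the camera images.
- bed: The machine's dark steel bed plate, 230 x 560 x 12 mm, fixed to the table. Its +y axis runs along the line shaft away from the motor, +x away from the robot, z up. Origin on the table surface under the middle of the three bearing blocks' row, 30 mm nearer the robot than the blocks' centres. The blocks stand on its 12 mm thick top at y = +105, 0 and -105 mm; the blue-green motor (72 x 100 x 76 mm, its top 103 mm above the table) on its sliding carriage at y about -270 mm.
- carriage (a joint): The aluminium motor carriage (200 x 120 x 10 mm) slides along the bed, value in m, -0.025 to 0.025, positive towards the bearing blocks. Stiff: it takes about 15 N to shift it. It starts anywhere in the middle of its travel and is not to be shifted.
- clamp_grip (a point): The clamp knob on the carriage, on the robot's side of the motor: a black bar-shaped plastic grip 42 mm long, 14 mm thick and 30 mm tall above a round metal disc of 44 mm diameter. This point lies on the knob's upright axis, 7 mm below the top of the grip and 23 mm above the disc. Its x axis runs along the bar (pinch it across y); it turns with the knob.
- clamp (a joint): Angle of the clamp knob in rad: starts between 0 and 0.3 (free), grows as it is turned clockwise seen from above, and stops at 1.4 (fully tightened). At 0 the bar points along the bed's x. About 0.08 N m of friction; it stays where it is left.
- block_p: One of three identical grey bearing blocks (with its cover and bolt), fixed on the bed, 100 (x) x 80 (y) x 70 mm, origin at the centre of its underside, axes like the bed's. Which of the blocks p, q and r stands where changes; nothing to be seen tells whose bolt is loose.
- bolt_p: The dark steel hexagon bolt head, 27 mm across corners, in the cover of block_p. Origin at the centre of its top face, z up when the cover is shut. The top stands 9 mm above the round collar around it and 18 mm above the cover plate; all three stand equally high. A tight bolt does not give. A loose one sinks under a light push (about 1 N to start, 3.5 N at its 6 mm stop, still 3 mm above the collar) and springs back.
- bar_p (a point): Middle of the steel handle bar of the cover of block_p: a straight round bar, 10 mm thick, 56 mm clear between its two posts, along the block's y, its centre 36 mm above the cover plate at the cover's robot-side end, 50 mm nearer the robot than the bolt. The hinge line, also along the block's y, lies 85 mm farther from the robot and 39 mm lower than this point when the cover is shut. Axes turn with the cover.
- cover_p (a joint): Opening angle of that aluminium cover (93 x 78 x 6 mm, 0.25 to 0.4 kg) in rad: 0 shut, grows as the bar's end is lifted up and over away from the robot. A tight bolt keeps its cover shut; a loose one's cover swings freely to a stop at 1.2 (69 degrees) and falls shut if let go.
- block_q: One of three identical grey bearing blocks (with its cover and bolt), fixed on the bed, 100 (x) x 80 (y) x 70 mm, origin at the centre of its underside, axes like the bed's. Which of the blocks p, q and r stands where changes; nothing to be seen tells whose bolt is loose.
- bolt_q: The dark steel hexagon bolt head, 27 mm across corners, in the cover of block_q. Origin at the centre of its top face, z up when the cover is shut. The top stands 9 mm above the round collar around it and 18 mm above the cover plate; all three stand equally high. A tight bolt does not give. A loose one sinks under a light push (about 1 N to start, 3.5 N at its 6 mm stop, still 3 mm above the collar) and springs back.
- bar_q (a point): Middle of the steel handle bar of the cover of block_q: a straight round bar, 10 mm thick, 56 mm clear between its two posts, along the block's y, its centre 36 mm above the cover plate at the cover's robot-side end, 50 mm nearer the robot than the bolt. The hinge line, also along the block's y, lies 85 mm farther from the robot and 39 mm lower than this point when the cover is shut. Axes turn with the cover.
- cover_q (a joint): Opening angle of that aluminium cover (93 x 78 x 6 mm, 0.25 to 0.4 kg) in rad: 0 shut, grows as the bar's end is lifted up and over away from the robot. A tight bolt keeps its cover shut; a loose one's cover swings freely to a stop at 1.2 (69 degrees) and falls shut if let go.
- block_r: One of three identical grey bearing blocks (with its cover and bolt), fixed on the bed, 100 (x) x 80 (y) x 70 mm, origin at the centre of its underside, axes like the bed's. Which of the blocks p, q and r stands where changes; nothing to be seen tells whose bolt is loose.
- bolt_r: The dark steel hexagon bolt head, 27 mm across corners, in the cover of block_r. Origin at the centre of its top face, z up when the cover is shut. The top stands 9 mm above the round collar around it and 18 mm above the cover plate; all three stand equally high. A tight bolt does not give. A loose one sinks under a light push (about 1 N to start, 3.5 N at its 6 mm stop, still 3 mm above the collar) and springs back.
- bar_r (a point): Middle of the steel handle bar of the cover of block_r: a straight round bar, 10 mm thick, 56 mm clear between its two posts, along the block's y, its centre 36 mm above the cover plate at the cover's robot-side end, 50 mm nearer the robot than the bolt. The hinge line, also along the block's y, lies 85 mm farther from the robot and 39 mm lower than this point when the cover is shut. Axes turn with the cover.
- cover_r (a joint): Opening angle of that aluminium cover (93 x 78 x 6 mm, 0.25 to 0.4 kg) in rad: 0 shut, grows as the bar's end is lifted up and over away from the robot. A tight bolt keeps its cover shut; a loose one's cover swings freely to a stop at 1.2 (69 degrees) and falls shut if let go.
- collar: Bystander: steel ring, 32 mm across, 12 mm high, lying on the bed. Origin: centre of the underside.
- sponge: Bystander: sanding block 50 x 75 x 30 mm, beyond the bed. Origin: centre of the underside.
- brush: Bystander: wooden brush 190 mm long, lying on the robot's side of the bed. Origin: under its middle.
- driver: Bystander: black-handled screwdriver 200 mm long, 26 mm thick, lying on the robot's side of the bed. Origin: under its middle.
- oil_can: Bystander: steel can, 56 mm across, 100 mm tall, standing beyond the bed. Origin: centre of the underside.
- dish: Bystander: white dish, 110 mm across, 18 mm high, at the shaft's free end. Origin: centre of the underside.
- wrench: Bystander: wrench 180 mm long, lying beyond the bed. Origin: under its middle.

How it is judged:
By the outcome, as a careful person would: the job done as asked, in the order asked, and still so for the second after the job is handed in, while the arm keeps its last pose, push and grip.
It also fails if it takes over 59 s, if anything falls off the work surface, if the arm or the gripper's body presses on something with over 40 N, if the wrist force passes 120 N, or if a joint passes its speed limit or range.

ROBOT

A 6-joint arm with a two-finger parallel gripper is mounted at the origin on the work surface. World frame = base frame: x ahead of the robot, y to its left, z up, the work surface at z = 0. Lengths are in m, angles in rad, forces in N, time in s.
With the tool pointing down it reaches from about 0.3 to 0.875 m from the base axis. Payload 4.2 kg.
Tool frame: the origin (TCP) lies between the finger pads; the fingertips stand 19 mm ahead of it and the grasp point (between the pads) is the TCP; z points along the fingers, y is the direction in which the jaws open and shut (so a half turn about z gives the same grasp; the last joint's range is limited). The gripper opens to 85 mm and grips with 20 to 120 N. Pads are 22 mm wide; open, the fingers measure 114 mm over their backs; the gripper's body (76 mm by 85 mm) begins 54 mm behind the grasp point. The pads swing forward as they close: fully open they stand 13 mm farther back than shut.
Start: joints at [-1.284, 0.32, 1.565, -0, 1.257, -0.02], TCP at [0.174, -0.548, 0.25] pointing down, gripper open.
Joint ranges: [-3.11, 3.11], [-0.84, 2.01], [0.21, 2.61], [-1.34, 4.49], [0.05, 2.63], [-2.56, 2.56]. Speed limits (rad/s): [2.57, 2.57, 3.14, 3.14, 3.14, 3.14].

INTERFACE

Orientations are given as a unit quaternion [x, y, z, w].
In Python, from plant import * gives the robot as it stands. The module is installed in compiled form; this text tells all that it offers.
- The arm moves only by the tool drive_tool, never from a script. Its arguments are lists of equal length, an entry for each row: "offset": the shift along the world's x, y, z in units of 25 mm (1.0 is 25 mm), a list of three; "twist": the turn, a rotation vector about the world's x, y, z in degrees, a list of three; "hand": the finger opening in mm, from 0 to 85.4. A call has 1 to 8 rows; each row is the pose to reach, as a shift and turn from the pose measured when the call began; what a row does not reach only later rows make up. A row lasts 1/10 s, in which the tool goes at most 50 mm and 8.59 degrees, less where a joint would pass 70% of its speed; a pose out of reach is approached as far as the arm can. A call with a gripper value outside its range is refused whole. The fingers move at their own pace and stop on an object; "squeeze" is the grip in N (left out, the last holds). Time passes only in rows, so rows that repeat a pose let the fingers close. It gives the time, the measured TCP pose, the force and the opening at its end, in the units of the state.
- get_state(): the state, without advancing time (a new reading comes with each control period).
- snapshot(name): name is "scene" or "top" or "wrist"; returns a dict with "color" (420x560x3 uint8, blue, green, red), "mtx" (3x3 intrinsics, pixels), "distortion" ([k1, k2, p1, p2, k3] as OpenCV has them; the pictures are not rectified), "view" (4x4, takes a point from world to camera coordinates); the wrist camera has in their place "mount" (4x4, takes a point from camera to tool coordinates, whose origin is the TCP and whose axes are the flange's). Camera axes: x right, y down, z forward; pixel columns grow to the right and rows downward; lengths in m; the calibration is good to about 2 mm. A picture is of the moment at which its call begins: read the wrist's pose just before it. There is no depth.
- close_job(): hands the job in, once; it reports no verdict.
The state is a dict: "clock": time; "qpos": joint angles; "joint_velocities": joint speeds; "effort": joint torques, N m; "position": TCP position; "ee_rot": TCP orientation; "force": force on the tool from outside, world axes, zero at the start; "ft_torque": the same for the moment, N m; "width": finger opening in m.
Only numpy, scipy, OpenCV 4.12 (cv2) and the standard library are available. Lean on these libraries where they do the work, as an engineer would, in place of code of your own. Each camera call takes 0.05 s, during which the arm holds its last target. There are 200 camera calls.

## Working session

There is one attempt and no reset: what is moved stays moved. The work goes in short steps, Python scripts to look and compute and a tool call to move; the robot and the scene stay as the last step left them, time stands still between calls to the robot, and variables do not carry over. Pictures are saved under pics/ and viewed, about 8 in all and at most 12, crops included, and the job is handed in when it is done.

Besides the shell and the picture viewer there is one more tool, called as name(argument=value, ...), one argument or row to a line, values as JSON. drive_tool: Moves the arm, as the interface text tells. Its arguments: {"type":"object","properties":{"offset":{"type":"array","items":{"type":"array","items":{"type":"number"}}},"twist":{"type":"array","items":{"type":"array","items":{"type":"number"}}},"hand":{"type":"array","items":{"type":"number"}},"squeeze":{"type":"number"}},"required":["offset","twist","hand"]}

```bash
mkdir -p pics; cat > h.py <<'E'
from plant import *
import numpy as np, cv2
from scipy.spatial.transform import Rotation as R
def ray(s,uv):
    p=cv2.undistortPoints(np.array(uv,float).reshape(-1,1,2),np.array(s["mtx"]),np.array(s["distortion"])).reshape(-1,2)
    V=np.array(s["view"]); Rm=V[:3,:3]; o=-Rm.T@V[:3,3]
    d=np.c_[p,np.ones(len(p))]@Rm
    return o,d
def onz(s,uv,z):
    o,d=ray(s,uv); return o+d*((z-o[2])/d[:,2])[:,None]
def proj(s,P):
    V=np.array(s["view"]); rv=cv2.Rodrigues(V[:3,:3])[0]
    return cv2.projectPoints(np.array(P,float).reshape(-1,1,3),rv,V[:3,3],np.array(s["mtx"]),np.array(s["distortion"]))[0].reshape(-1,2)
E
python3 - <<'E'
from h import *
import pickle
for n in ["top","scene"]:
    s=snapshot(n); cv2.imwrite(f"pics/{n}0.png",s["color"]); pickle.dump(s,open(n+"0.pkl","wb"))
    V=np.array(s["view"]);print(n,-V[:3,:3].T@V[:3,3])
s=get_state();print(s)
E
```

```text
top [0.48702131 0.10636688 0.96563783]
scene [ 1.01509647 -0.07142755  0.81799809]
{'clock': 0.1, 'qpos': array([-1.28401113e+00,  3.20231347e-01,  1.56552693e+00, -2.34802272e-05,
        1.25741412e+00, -2.00208302e-02]), 'joint_velocities': array([ 0.00098448, -0.00226354, -0.00647449, -0.00169129,  0.00098968,
        0.00075326]), 'effort': array([-1.89747857e-04, -4.16407478e+01, -2.34705126e+01, -1.02080622e-05,
        4.89194063e-03,  3.17840287e-07]), 'position': array([ 0.17353231, -0.54778352,  0.24957606]), 'ee_rot': array([ 9.88255951e-01,  1.52805600e-01, -1.16108957e-04, -7.81370781e-04]), 'force': array([-0.33516103,  0.65082338,  0.65407953]), 'ft_torque': array([ 0.01744671,  0.02383793, -0.04444939]), 'width': 0.08552037335061133}
```

```bash
python3 -c "
import cv2
a=cv2.imread('pics/top0.png');cv2.imwrite('pics/top0b.png',cv2.resize(a,(800,600)))
a=cv2.imread('pics/scene0.png');cv2.imwrite('pics/scene0b.png',cv2.resize(a,(800,600)))"
```

```text
(no output)
```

View pics/top0b.png

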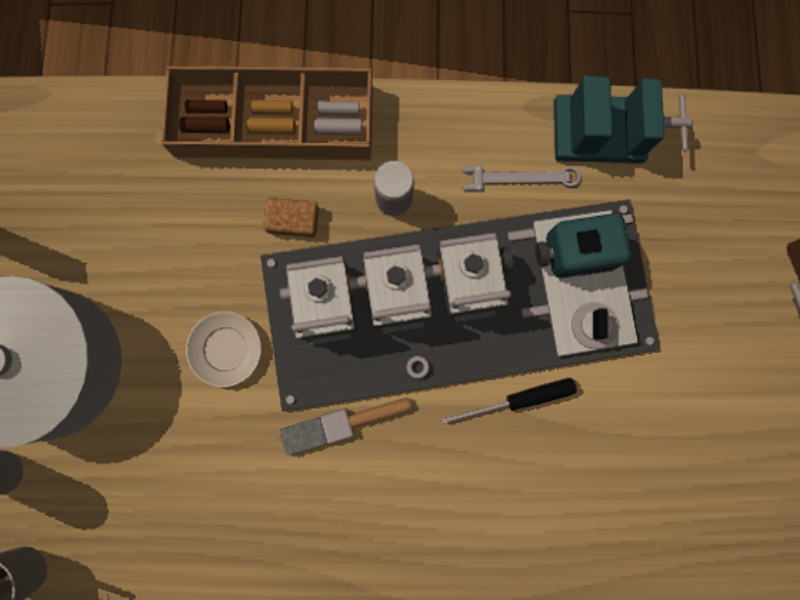

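View pics/scene0b.png

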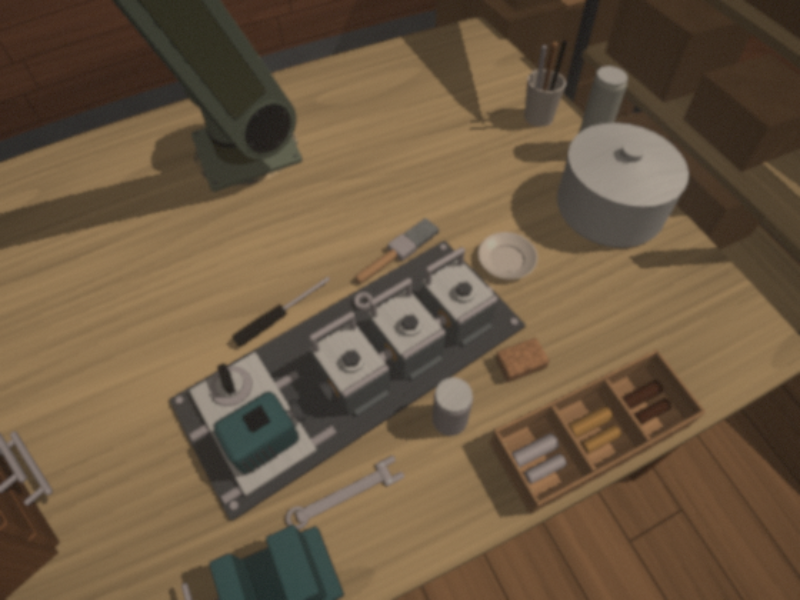

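```bash
cat > m.py <<'E'
from h import *
import pickle
t=pickle.load(open("top0.pkl","rb"));c=pickle.load(open("scene0.pkl","rb"))
def dark(s,uv,r,th):
    g=s["color"].max(2); u,v=[int(round(k)) for k in uv]
    m=(g[v-r:v+r+1,u-r:u+r+1]<th).astype(np.uint8)
    n,l,st,ce=cv2.connectedComponentsWithStats(m,connectivity=4)
    k=min(range(1,n),key=lambda i:np.hypot(*(ce[i]-r))-0.05*st[i,4])
    ys,xs=np.where(l==k); pts=np.c_[xs,ys].astype(np.float32)
    return ce[k]+[u-r,v-r],st[k,4],cv2.minAreaRect(pts)
def tri(a,b):
    o1,d1=ray(t,a);o2,d2=ray(c,b);d1=d1[0];d2=d2[0]
    k=np.linalg.lstsq(np.c_[d1,-d2],o2-o1,rcond=None)[0]
    p,q=o1+k[0]*d1,o2+k[1]*d2
    return (p+q)/2,np.linalg.norm(p-q)
T=[(317,288),(396,276),(474,264)];S=[(464,290),(410,323),(352,360)]
B=[]
for a,b in zip(T,S):
    A=dark(t,np.array(a)*.7,11,75);C=dark(c,np.array(b)*.7,9,75)
    p,e=tri(A[0],C[0]);B.append(p);print(A[0],A[1],C[0],C[1],p.round(4),round(e,4))
B=np.array(B);print(np.linalg.norm(np.diff(B,axis=0),axis=1))
# knob
A=dark(t,np.array((600,323))*.7,16,50);C=dark(c,np.array((226,378))*.7,16,50)
print("knob",A,C)
# bed corner screws
for uv in [(271,263),(291,399),(623,210),(650,341)]: print(onz(t,[np.array(uv)*.7],.014).round(4))
# four-corner bed on z=.012
print(onz(t,np.array([(262,255),(283,411),(631,200),(660,350)])*.7,.012).round(4))
for n,s,uv in [("kt",t,(600,323)),("kc",c,(226,378))]:
    u,v=[int(k*.7) for k in uv]; cr=s["color"][v-28:v+29,u-28:u+29]
    cv2.imwrite(f"pics/{n}.png",cv2.resize(cr,None,fx=7,fy=7,interpolation=cv2.INTER_CUBIC))
cv2.imwrite("pics/k.png",np.hstack([cv2.imread("pics/kt.png"),cv2.imread("pics/kc.png")]))
E
python3 m.py
```

```text
[222.17322835 201.22834646] 127 [323.49122807 202.54385965] 57 [0.604  0.2116 0.0976] 0.0
[277.05737705 192.6557377 ] 122 [285.78125  225.765625] 64 [0.6223 0.1081 0.0982] 0.0003
[331.32520325 184.21138211] 123 [244.82191781 251.15068493] 73 [0.6406 0.0044 0.0976] 0.0003
[0.10511142 0.10530809]
knob (array([419.64114833, 226.71291866]), np.int32(209), ((16.0, 16.5), (21.0, 10.0), 90.0)) (array([157.83333333, 265.24444444]), np.int32(90), ((15.700000762939453, 16.099998474121094), (18.973661422729492, 5.0596442222595215), 71.56504821777344))
[[0.6501 0.2907 0.014 ]]
[[0.4539 0.2546 0.014 ]]
[[ 0.7414 -0.2313  0.014 ]]
[[ 0.545  -0.2673  0.014 ]]
[[ 0.6621  0.3049  0.012 ]
 [ 0.4366  0.2658  0.012 ]
 [ 0.7579 -0.2449  0.012 ]
 [ 0.5321 -0.283   0.012 ]]
```

View pics/k.png

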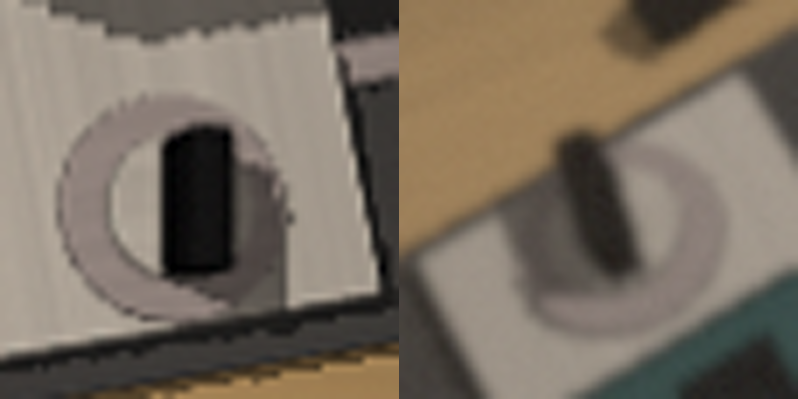

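```bash
cat > k.py <<'E'
from m import *
E
python3 - <<'E' | tail -12
from m import *
for z in (.057,.061,.065,.07): print(z,onz(t,[(421.2,226)],z).round(4), onz(t,[(421.2,237),(421.2,215)],z).round(4).tolist())
for z in (.027,.033): print("disc outer",z,onz(t,[(416.2,227.1)],z).round(4))
# robot-side end of top face: scene pixel
u0,v0=int(226*.7)-28,int(378*.7)-28
print(tri((421.2,237.3),(u0+178/7-.5,v0+135/7-.5)))
q=np.array(get_state()["ee_rot"]);print(R.from_quat(q).as_matrix().round(3))
E
```

```text
[ 0.7579 -0.2449  0.012 ]
 [ 0.5321 -0.283   0.012 ]]
0.057 [[ 0.5669 -0.1814  0.057 ]] [[0.5449, -0.1811, 0.057], [0.5891, -0.1818, 0.057]]
0.061 [[ 0.5666 -0.1802  0.061 ]] [[0.5446, -0.1798, 0.061], [0.5886, -0.1805, 0.061]]
0.065 [[ 0.5662 -0.1789  0.065 ]] [[0.5444, -0.1785, 0.065], [0.5882, -0.1793, 0.065]]
0.07 [[ 0.5658 -0.1773  0.07  ]] [[0.544, -0.1769, 0.07], [0.5876, -0.1777, 0.07]]
disc outer 0.027 [[ 0.5671 -0.1803  0.027 ]]
disc outer 0.033 [[ 0.5666 -0.1785  0.033 ]]
(array([ 0.54417162, -0.1778399 ,  0.06311246]), np.float64(0.0025128391725559103))
[[ 0.953  0.302 -0.   ]
 [ 0.302 -0.953  0.002]
 [ 0.    -0.002 -1.   ]]
```

drive_tool(
  offset=[
    [15.7, 14.75, -3],
    [15.7, 14.75, -3],
    [15.7, 14.75, -3],
    [15.7, 14.75, -3],
    [15.7, 14.75, -3],
    [15.7, 14.75, -3],
    [15.7, 14.75, -3],
    [15.7, 14.75, -3],
  ],
  twist=[
    [0, 0, 80],
    [0, 0, 80],
    [0, 0, 80],
    [0, 0, 80],
    [0, 0, 80],
    [0, 0, 80],
    [0, 0, 80],
    [0, 0, 80],
  ],
  hand=[40, 40, 40, 40, 40, 40, 40, 40],
  squeeze=40,
)

```text
clock: 0.9
position: [0.4632, -0.275, 0.1941]
ee_rot: [0.727, 0.686, -0.001, -0.001]
force: [1.0, -0.7, 0.0]
width: 0.0399
```

```bash
cat > s.py <<'E'
from h import *
s=get_state();M=R.from_quat(s["ee_rot"]).as_matrix()
print("t",round(s["clock"],2),"p",np.round(s["position"],4),"yaw",round(np.degrees(np.arctan2(M[1,0],M[0,0])),2),"z",M[:,2].round(3),"F",np.round(s["force"],1),"T",np.round(s["ft_torque"],2),"w",round(s["width"]*1e3,1),"q",np.round(s["qpos"],2))
E
python3 s.py
```

```text
t 0.9 p [ 0.4632 -0.275   0.1941] yaw 86.69 z [-0.002  0.    -1.   ] F [ 1.  -0.7  0. ] T [-0.01  0.    0.09] w 39.9 q [-0.56  0.31  1.73 -0.    1.1  -0.5 ]
```

drive_tool(
  offset=[
    [4.1, 3.84, -1.4],
    [4.1, 3.84, -1.4],
    [4.1, 3.84, -1.4],
    [4.1, 3.84, -1.4],
    [4.1, 3.84, -1.4],
    [4.1, 3.84, -1.4],
    [4.1, 3.84, -1.4],
    [4.1, 3.84, -1.4],
  ],
  twist=[
    [0, 0, 93],
    [0, 0, 93],
    [0, 0, 93],
    [0, 0, 93],
    [0, 0, 93],
    [0, 0, 93],
    [0, 0, 93],
    [0, 0, 93],
  ],
  hand=[45, 45, 45, 45, 45, 45, 45, 45],
)

```text
clock: 1.7
position: [0.5654, -0.1788, 0.1586]
ee_rot: [0.213, 0.977, -0.001, -0.001]
force: [0.1, -0.1, -0.4]
width: 0.045
```

drive_tool(
  offset=[
    [0, 0, 0],
    [0, 0, 0],
    [0, 0, 0],
    [0, 0, 0],
    [0, 0, 0],
  ],
  twist=[
    [0, 0, 27],
    [0, 0, 27],
    [0, 0, 27],
    [0, 0, 27],
    [0, 0, 27],
  ],
  hand=[45, 45, 45, 45, 45],
)

```text
clock: 2.2
position: [0.5653, -0.1788, 0.1583]
ee_rot: [-0.02, 1.0, -0.001, -0.001]
force: [-0.2, -0.0, -0.1]
width: 0.0448
```

```bash
python3 s.py; python3 - <<'E'
from h import *
import pickle
st=get_state(); s=snapshot("wrist"); s["st"]=st; pickle.dump(s,open("w1.pkl","wb"))
Mt=np.array(s["mount"]); T=np.eye(4);T[:3,:3]=R.from_quat(st["ee_rot"]).as_matrix();T[:3,3]=st["position"]
s["view"]=np.linalg.inv(T@Mt); im=s["color"].copy()
for P in [(.566,-.179,.064),(.545,-.179,.064),(.587,-.179,.064)]:
    u=proj(s,P)[0]; print(P,u); cv2.circle(im,tuple(int(x) for x in u),3,(0,0,255),1)
cv2.imwrite("pics/w1.png",im)
E
```

```text
t 2.2 p [ 0.5653 -0.1788  0.1583] yaw -177.67 z [-0.002 -0.002 -1.   ] F [-0.2 -0.  -0.1] T [ 0.02 -0.03  0.01] w 44.8 q [-0.32  0.42  1.66 -0.    1.07 -1.93]
(0.566, -0.179, 0.064) [282.68307772 224.38100189]
(0.545, -0.179, 0.064) [283.97126468 194.69754221]
(0.587, -0.179, 0.064) [281.46348914 252.47498574]
```

View pics/w1.png

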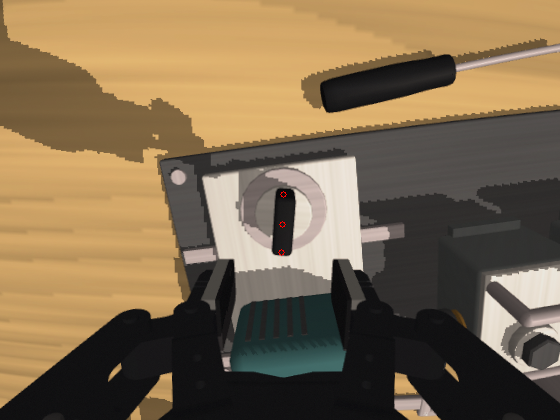

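drive_tool(
  offset=[
    [0, 0, -2],
    [0, 0, -3.5],
    [0, 0, -3.9],
    [0, 0, -3.9],
    [0, 0, -3.9],
  ],
  twist=[
    [0, 0, -1],
    [0, 0, -1],
    [0, 0, -1],
    [0, 0, -1],
    [0, 0, -1],
  ],
  hand=[32, 32, 32, 22, 18],
  squeeze=20,
)

```text
clock: 2.75
position: [0.5659, -0.179, 0.0617]
ee_rot: [-0.011, 1.0, -0.001, -0.0]
force: [1.3, -0.6, -0.1]
width: 0.0179
```

```bash
python3 s.py; python3 - <<'E'
from h import *
im=snapshot("wrist")["color"]; cv2.imwrite("pics/w2.png",im[150:420,100:460])
E
```

```text
t 2.75 p [ 0.5659 -0.179   0.0617] yaw -178.75 z [-0.    -0.002 -1.   ] F [ 1.3 -0.6 -0.1] T [-0.02 -0.05 -0.02] w 17.9 q [-0.32  0.52  1.76 -0.    0.86 -1.92]
```

View pics/w2.png

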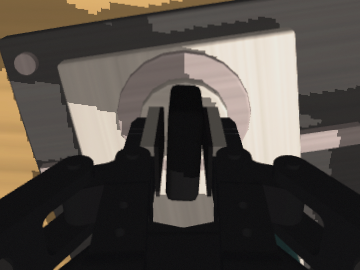

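drive_tool(
  offset=[
    [0, 0, -0.1],
    [0, 0, -0.1],
    [0, 0, -0.1],
    [0, 0, -0.1],
  ],
  twist=[
    [0, 0, 0],
    [0, 0, 0],
    [0, 0, 0],
    [0, 0, 0],
  ],
  hand=[15, 13, 10, 8],
  squeeze=25,
)

```text
clock: 3.2
position: [0.5664, -0.1787, 0.0604]
ee_rot: [-0.011, 1.0, -0.001, 0.001]
force: [-0.5, 2.3, 5.8]
width: 0.0136
```

```bash
python3 s.py
```

```text
t 3.2 p [ 0.5664 -0.1787  0.0604] yaw -178.79 z [ 0.001 -0.002 -1.   ] F [-0.5  2.3  5.8] T [ 0.32  0.15 -0.09] w 13.6 q [-0.32  0.52  1.77 -0.    0.85 -1.92]
```

drive_tool(
  offset=[
    [0, 0, 0.03],
    [0, 0, 0.03],
    [0, 0, 0.03],
    [0, 0, 0.03],
    [0, 0, 0.03],
    [0, 0, 0.03],
    [0, 0, 0.03],
    [0, 0, 0.03],
  ],
  twist=[
    [0, 0, -6],
    [0, 0, -12],
    [0, 0, -18],
    [0, 0, -24],
    [0, 0, -30],
    [0, 0, -36],
    [0, 0, -42],
    [0, 0, -48],
  ],
  hand=[8, 8, 8, 8, 8, 8, 8, 8],
)

```text
clock: 4.0
position: [0.5665, -0.1782, 0.0604]
ee_rot: [0.399, 0.917, -0.001, -0.0]
force: [1.3, 1.4, -4.7]
width: 0.0135
```

```bash
python3 s.py
```

```text
t 4.0 p [ 0.5665 -0.1782  0.0604] yaw 132.93 z [-0.001 -0.001 -1.   ] F [ 1.3  1.4 -4.7] T [ 0.32 -0.33  0.12] w 13.5 q [-0.32  0.52  1.76 -0.    0.85 -1.07]
```

drive_tool(
  offset=[
    [0, 0, 0],
    [0, 0, 0],
    [0, 0, 0],
    [0, 0, 0],
    [0, 0, 0],
  ],
  twist=[
    [0, 0, -6],
    [0, 0, -12],
    [0, 0, -18],
    [0, 0, -21],
    [0, 0, -21],
  ],
  hand=[8, 8, 8, 8, 8],
)

```text
clock: 4.5
position: [0.5667, -0.1781, 0.0604]
ee_rot: [0.56, 0.829, -0.0, -0.0]
force: [1.6, 0.0, -0.8]
width: 0.0138
```

```bash
python3 s.py
```

```text
t 4.5 p [ 0.5667 -0.1781  0.0604] yaw 111.91 z [-0.001 -0.001 -1.   ] F [ 1.6  0.  -0.8] T [ 0.12 -0.2  -0.03] w 13.8 q [-0.32  0.52  1.76 -0.    0.85 -0.7 ]
```

drive_tool(
  offset=[
    [0, 0, 0],
    [0, 0, 0],
    [0, 0, 0],
    [0, 0, 0],
  ],
  twist=[
    [0, 0, -1.5],
    [0, 0, -3],
    [0, 0, -4],
    [0, 0, -4],
  ],
  hand=[8, 8, 8, 8],
)

```text
clock: 4.9
position: [0.5668, -0.178, 0.0605]
ee_rot: [0.588, 0.809, -0.001, 0.0]
force: [0.6, 1.9, -1.9]
width: 0.0136
```

```bash
python3 s.py
```

```text
t 4.9 p [ 0.5668 -0.178   0.0605] yaw 107.99 z [-0.001 -0.001 -1.   ] F [ 0.6  1.9 -1.9] T [ 0.22 -0.13  0.73] w 13.6 q [-0.32  0.52  1.76 -0.    0.85 -0.64]
```

drive_tool(
  offset=[
    [0, 0, 0],
    [0, 0, 0],
    [0, 0, 0.1],
    [0, 0, 1.5],
    [0, 0, 3],
    [0, 0, 4.5],
    [0, 0, 4.5],
  ],
  twist=[
    [0, 0, 0],
    [0, 0, 0],
    [0, 0, 0],
    [0, 0, 0],
    [0, 0, 0],
    [0, 0, 0],
    [0, 0, 0],
  ],
  hand=[25, 34, 34, 34, 34, 34, 34],
)

```text
clock: 5.6
position: [0.5698, -0.1791, 0.179]
ee_rot: [0.588, 0.809, 0.001, 0.006]
force: [0.4, 0.2, 1.0]
width: 0.0341
```

```bash
python3 s.py; python3 - <<'E'
from h import *
im=snapshot("wrist")["color"]; cv2.imwrite("pics/w3.png",im)
E
```

```text
t 5.6 p [ 0.5698 -0.1791  0.179 ] yaw 107.95 z [ 0.011 -0.005 -1.   ] F [0.4 0.2 1. ] T [-0.01 -0.05  0.09] w 34.1 q [-0.32  0.4   1.63 -0.    1.1  -0.64]
```

View pics/w3.png

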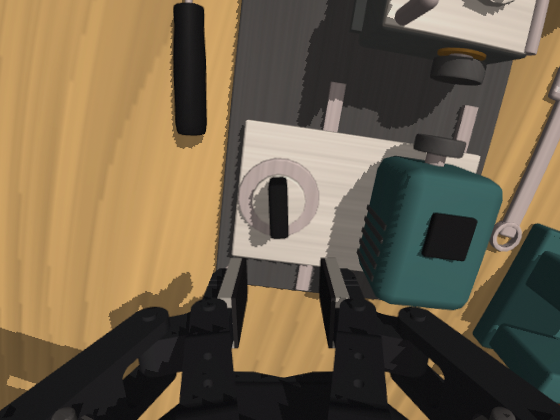

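drive_tool(
  offset=[
    [1.4, 15.6, 0.4],
    [1.4, 15.6, 0.4],
    [1.4, 15.6, 0.4],
    [1.4, 15.6, 0.4],
    [1.4, 15.6, 0.4],
    [1.4, 15.6, 0.4],
    [1.4, 15.6, 0.4],
    [1.4, 15.6, 0.4],
  ],
  twist=[
    [0, 0, 82],
    [0, 0, 82],
    [0, 0, 82],
    [0, 0, 82],
    [0, 0, 82],
    [0, 0, 82],
    [0, 0, 82],
    [0, 0, 82],
  ],
  hand=[0, 0, 0, 0, 0, 0, 0, 0],
)

```text
clock: 6.45
position: [0.6024, 0.2138, 0.1847]
ee_rot: [0.025, 1.0, 0.002, 0.001]
force: [1.0, -1.1, 0.3]
width: -0.0002
```

```bash
python3 s.py
```

```text
t 6.45 p [0.6024 0.2138 0.1847] yaw 177.14 z [ 0.002  0.004 -1.   ] F [ 1.  -1.1  0.3] T [-0.01 -0.03 -0.  ] w -0.2 q [ 0.32  0.46  1.51  0.    1.17 -1.2 ]
```

drive_tool(
  offset=[
    [0.06, -0.1, -1],
    [0.06, -0.1, -2],
    [0.06, -0.1, -2.3],
    [0.06, -0.1, -2.3],
  ],
  twist=[
    [0, 0, 6],
    [0, 0, 13],
    [0, 0, 13],
    [0, 0, 13],
  ],
  hand=[0, 0, 0, 0],
)

```text
clock: 6.85
position: [0.6029, 0.2111, 0.1261]
ee_rot: [-0.087, 0.996, 0.002, -0.001]
force: [0.9, 0.1, -0.3]
width: 0.0003
```

```bash
python3 s.py
```

```text
t 6.85 p [0.6029 0.2111 0.1261] yaw -170.03 z [-0.003  0.003 -1.   ] F [ 0.9  0.1 -0.3] T [0.   0.02 0.04] w 0.3 q [ 0.32  0.51  1.58  0.    1.05 -1.43]
```

drive_tool(
  offset=[
    [0.04, 0, -0.08],
    [0.04, 0, -0.16],
    [0.04, 0, -0.24],
    [0.04, 0, -0.24],
  ],
  twist=[
    [0, 0, 0],
    [0, 0, 0],
    [0, 0, 0],
    [0, 0, 0],
  ],
  hand=[0, 0, 0, 0],
)

```text
clock: 7.25
position: [0.6039, 0.2109, 0.1244]
ee_rot: [-0.086, 0.996, 0.002, -0.0]
force: [-7.8, -1.5, 20.5]
width: 0.0002
```

drive_tool(
  offset=[
    [0, 0, -0.04],
    [0, 0, -0.08],
    [0, 0, -0.08],
  ],
  twist=[
    [0, 0, 0],
    [0, 0, 0],
    [0, 0, 0],
  ],
  hand=[0, 0, 0],
)

```text
clock: 7.55
position: [0.6045, 0.2107, 0.1246]
ee_rot: [-0.085, 0.996, 0.002, 0.001]
force: [-3.3, -1.1, 12.8]
width: 0.0002
```

drive_tool(
  offset=[
    [0, 0, 0.8],
    [0.3, -1.8, 0.9],
    [0.65, -3.6, 0.9],
    [0.72, -4.1, 0.7],
    [0.72, -4.1, 0.3],
    [0.72, -4.1, 0.2],
    [0.72, -4.1, 0.2],
  ],
  twist=[
    [0, 0, 0],
    [0, 0, 0],
    [0, 0, 0],
    [0, 0, 0],
    [0, 0, 0],
    [0, 0, 0],
    [0, 0, 0],
  ],
  hand=[0, 0, 0, 0, 0, 0, 0],
)

```text
clock: 8.25
position: [0.6217, 0.1094, 0.1281]
ee_rot: [-0.085, 0.996, 0.002, -0.0]
force: [0.3, 1.2, 0.7]
width: -0.0004
```

drive_tool(
  offset=[
    [0, 0, -0.08],
    [0, 0, -0.16],
    [0, 0, -0.2],
    [0, 0, -0.2],
  ],
  twist=[
    [0, 0, 0],
    [0, 0, 0],
    [0, 0, 0],
    [0, 0, 0],
  ],
  hand=[0, 0, 0, 0],
)

```text
clock: 8.65
position: [0.6217, 0.1101, 0.1234]
ee_rot: [-0.085, 0.996, 0.003, -0.0]
force: [-0.2, 1.8, 1.1]
width: 0.0002
```

drive_tool(
  offset=[
    [0, 0, -0.04],
    [0, 0, -0.08],
    [0, 0, -0.1],
    [0, 0, -0.1],
  ],
  twist=[
    [0, 0, 0],
    [0, 0, 0],
    [0, 0, 0],
    [0, 0, 0],
  ],
  hand=[0, 0, 0, 0],
)

```text
clock: 9.05
position: [0.6218, 0.1101, 0.121]
ee_rot: [-0.085, 0.996, 0.003, -0.0]
force: [-1.1, 1.0, 3.5]
width: -0.0003
```

```bash
python3 - <<'E'
from h import *
s=get_state();print(s["position"],s["force"])
a=snapshot("scene")["color"]; f=[get_state()["force"][2]]
im=a[140:300,190:390]
cv2.imwrite("pics/s4.png",cv2.resize(im,None,fx=4,fy=3.75))
E
```

```text
[0.62175831 0.11009223 0.12100874] [-1.14713772  0.99570312  3.467881  ]
```

View pics/s4.png

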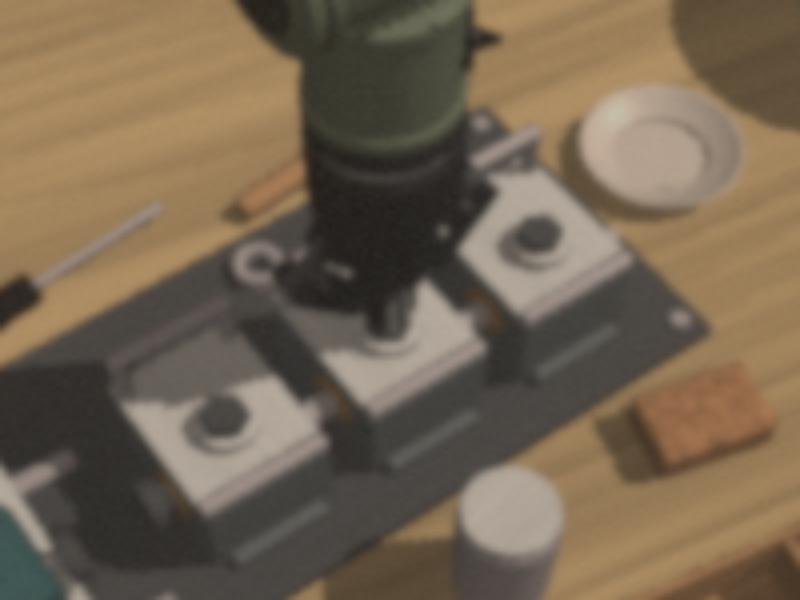

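drive_tool(
  offset=[
    [0, 0, -0.04],
    [0, 0, -0.07],
    [0, 0, -0.07],
  ],
  twist=[
    [0, 0, 0],
    [0, 0, 0],
    [0, 0, 0],
  ],
  hand=[0, 0, 0],
)

```text
clock: 9.4
position: [0.6218, 0.11, 0.1192]
ee_rot: [-0.085, 0.996, 0.003, -0.0]
force: [-2.1, 0.4, 3.0]
width: 0.0
```

drive_tool(
  offset=[
    [0, 0, 0.5],
    [0.1, -0.4, 1.0],
    [0.45, -2.2, 1.1],
    [0.74, -4.2, 1.0],
    [0.74, -4.2, 0.5],
    [0.74, -4.2, 0.38],
    [0.74, -4.2, 0.38],
  ],
  twist=[
    [0, 0, 0],
    [0, 0, 0],
    [0, 0, 0],
    [0, 0, 0],
    [0, 0, 0],
    [0, 0, 0],
    [0, 0, 0],
  ],
  hand=[0, 0, 0, 0, 0, 0, 0],
)

```text
clock: 10.1
position: [0.6397, 0.0052, 0.1283]
ee_rot: [-0.085, 0.996, 0.003, -0.001]
force: [-0.0, 0.4, 0.1]
width: -0.0003
```

drive_tool(
  offset=[
    [0, 0, -0.08],
    [0, 0, -0.16],
    [0, 0, -0.2],
    [0, 0, -0.2],
  ],
  twist=[
    [0, 0, 0],
    [0, 0, 0],
    [0, 0, 0],
    [0, 0, 0],
  ],
  hand=[0, 0, 0, 0],
)

```text
clock: 10.5
position: [0.6399, 0.0063, 0.1248]
ee_rot: [-0.086, 0.996, 0.003, -0.0]
force: [-1.4, 0.0, 5.5]
width: -0.0003
```

drive_tool(
  offset=[
    [0, 0, -0.06],
    [0, 0, -0.1],
    [0, 0, -0.1],
  ],
  twist=[
    [0, 0, 0],
    [0, 0, 0],
    [0, 0, 0],
  ],
  hand=[0, 0, 0],
)

```text
clock: 10.8
position: [0.6399, 0.0064, 0.1247]
ee_rot: [-0.087, 0.996, 0.002, 0.0]
force: [-3.6, -2.6, 9.8]
width: 0.0004
```

drive_tool(
  offset=[
    [0, 0, 1.5],
    [0, 0, 3],
    [-1, 1.5, 3.4],
    [-2.0, 3.0, 3.4],
    [-2.7, 3.7, 3.4],
    [-2.7, 3.7, 3.4],
    [-2.7, 3.7, 3.4],
    [-2.7, 3.7, 3.4],
  ],
  twist=[
    [0, 0, 0],
    [0, 0, 0],
    [0, 0, -8],
    [0, 0, -16],
    [0, 0, -24],
    [0, 0, -32],
    [0, 0, -40],
    [0, 0, -48],
  ],
  hand=[0, 0, 20, 40, 40, 40, 40, 40],
)

```text
clock: 11.6
position: [0.572, 0.1, 0.2101]
ee_rot: [0.328, 0.945, 0.002, 0.002]
force: [0.0, -0.1, -0.3]
width: 0.0401
```

drive_tool(
  offset=[
    [0, 0, 0],
    [0, 0, 0],
    [0, 0, 0],
    [0, 0, 0],
    [0, 0, 0],
    [0, 0, 0],
  ],
  twist=[
    [0, 0, -8],
    [0, 0, -16],
    [0, 0, -24],
    [0, 0, -32],
    [0, 0, -41],
    [0, 0, -41],
  ],
  hand=[40, 40, 40, 40, 40, 40],
)

```text
clock: 12.2
position: [0.5719, 0.1007, 0.2102]
ee_rot: [0.638, 0.77, 0.002, 0.002]
force: [-0.3, -0.9, -1.2]
width: 0.04
```

```bash
python3 s.py; python3 - <<'E'
from h import *
st=get_state(); s=snapshot("wrist")
Mt=np.array(s["mount"]); T=np.eye(4);T[:3,:3]=R.from_quat(st["ee_rot"]).as_matrix();T[:3,3]=st["position"]
s["view"]=np.linalg.inv(T@Mt); im=s["color"].copy()
import pickle; pickle.dump(s,open("w5.pkl","wb"))
b=np.array([.573,.0994]); y=np.array([-.174,.985])
for z,c in ((.118,(0,0,255)),(.124,(0,255,0))):
  for k in (-.028,0,.028):
    u=proj(s,[*(b+k*y),z])[0]; print(z,k,u.round(1)); cv2.circle(im,tuple(int(x) for x in u),3,c,1)
for z,c in ((.100,(0,0,255)),(.106,(0,255,0))): cv2.circle(im,tuple(int(x) for x in proj(s,[.6223,.1081,z])[0]),3,c,1)
cv2.imwrite("pics/w5.png",im)
E
```

```text
t 12.2 p [0.5719 0.1007 0.2102] yaw 100.78 z [ 0.006 -0.    -1.   ] F [-0.3 -0.9 -1.2] T [0.   0.02 0.06] w 40.0 q [ 0.16  0.35  1.62 -0.    1.16 -0.03]
0.118 -0.028 [283.8 262.6]
0.118 0 [284.4 225.2]
0.118 0.028 [285.1 185. ]
0.124 -0.028 [283.9 266.4]
0.124 0 [284.5 228.3]
0.124 0.028 [285.2 187. ]
```

View pics/w5.png

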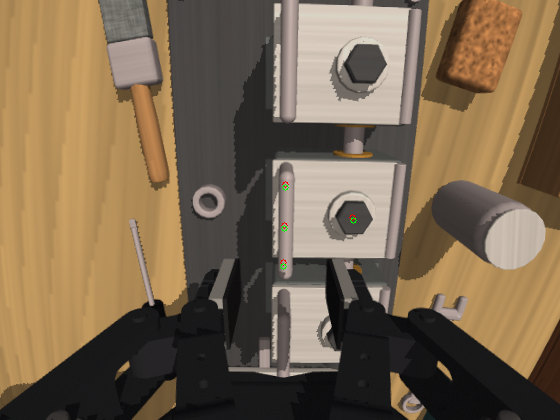

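drive_tool(
  offset=[
    [0.1, 0, -1.5],
    [0.1, 0, -2.6],
    [0.1, 0, -3.2],
    [0.1, 0, -3.5],
    [0.1, 0, -3.5],
  ],
  twist=[
    [0, 0, 0],
    [0, 0, 0],
    [0, 0, 0],
    [0, 0, 0],
    [0, 0, 0],
  ],
  hand=[28, 28, 28, 28, 28],
)

```text
clock: 12.75
position: [0.574, 0.1007, 0.122]
ee_rot: [0.636, 0.772, 0.001, 0.002]
force: [-0.0, -0.1, 0.3]
width: 0.0279
```

```bash
python3 s.py; python3 - <<'E'
from h import *
cv2.imwrite("pics/w6.png",snapshot("wrist")["color"][100:420,100:500])
E
```

```text
t 12.75 p [0.574  0.1007 0.122 ] yaw 101.01 z [ 0.004 -0.001 -1.   ] F [-0.  -0.1  0.3] T [ 0.05  0.02 -0.01] w 27.9 q [ 0.15  0.44  1.73 -0.    0.97 -0.04]
```

View pics/w6.png

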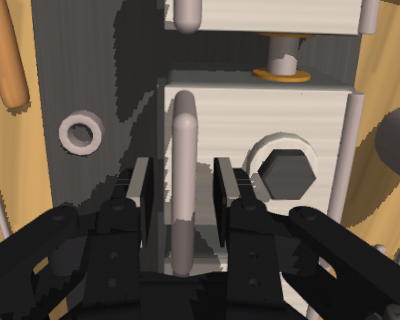

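drive_tool(
  offset=[
    [0, 0, 0],
    [0, 0, 0],
    [0, 0, 0],
    [0, 0, 0],
  ],
  twist=[
    [0, 0, 0],
    [0, 0, 0],
    [0, 0, 0],
    [0, 0, 0],
  ],
  hand=[14, 6, 4, 4],
  squeeze=45,
)

```text
clock: 13.2
position: [0.574, 0.1007, 0.1241]
ee_rot: [0.636, 0.772, 0.002, 0.002]
force: [-5.5, -0.5, 6.4]
width: 0.0084
```

```bash
python3 s.py
```

```text
t 13.2 p [0.574  0.1007 0.1241] yaw 100.98 z [ 0.005 -0.    -1.   ] F [-5.5 -0.5  6.4] T [-0.14  0.84 -0.17] w 8.4 q [ 0.15  0.43  1.73 -0.    0.97 -0.04]
```

drive_tool(
  offset=[
    [0.08, 0.01, 0.19],
    [0.18, 0.03, 0.37],
    [0.32, 0.06, 0.57],
    [0.32, 0.06, 0.57],
  ],
  twist=[
    [0, 0, 0],
    [0, 0, 0],
    [0, 0, 0],
    [0, 0, 0],
  ],
  hand=[4, 4, 4, 4],
)

```text
clock: 13.6
position: [0.5818, 0.1021, 0.1389]
ee_rot: [0.636, 0.772, 0.001, 0.002]
force: [-3.2, -2.2, -1.6]
width: 0.0085
```

```bash
python3 s.py; python3 - <<'E'
from h import *
cv2.imwrite("pics/w7.png",snapshot("wrist")["color"][100:420,100:500])
E
```

```text
t 13.6 p [0.5818 0.1021 0.1389] yaw 100.98 z [ 0.004 -0.001 -1.   ] F [-3.2 -2.2 -1.6] T [-0.19  0.6  -0.23] w 8.5 q [ 0.15  0.43  1.69 -0.    1.02 -0.04]
```

View pics/w7.png

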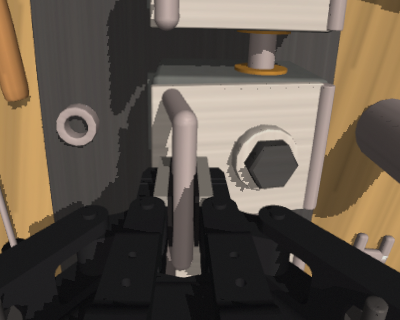

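drive_tool(
  offset=[
    [0.2, 0.035, 0.26],
    [0.41, 0.07, 0.5],
    [0.64, 0.11, 0.72],
    [0.9, 0.16, 0.92],
    [1.17, 0.21, 1.1],
    [1.45, 0.26, 1.25],
    [1.45, 0.26, 1.25],
  ],
  twist=[
    [0, 0, 0],
    [0, 0, 0],
    [0, 0, 0],
    [0, 0, 0],
    [0, 0, 0],
    [0, 0, 0],
    [0, 0, 0],
  ],
  hand=[4, 4, 4, 4, 4, 4, 4],
)

```text
clock: 14.35
position: [0.619, 0.1086, 0.1731]
ee_rot: [0.636, 0.772, 0.002, 0.003]
force: [-6.8, -2.2, 8.7]
width: 0.0085
```

```bash
python3 s.py
```

```text
t 14.35 p [0.619  0.1086 0.1731] yaw 100.99 z [ 0.007 -0.001 -1.   ] F [-6.8 -2.2  8.7] T [-0.33  1.26 -0.16] w 8.5 q [ 0.16  0.45  1.56 -0.    1.13 -0.03]
```

drive_tool(
  offset=[
    [0.28, 0.05, 0.14],
    [0.57, 0.1, 0.22],
    [0.82, 0.145, 0.28],
    [1.07, 0.19, 0.31],
    [1.07, 0.19, 0.31],
  ],
  twist=[
    [0, 0, 0],
    [0, 0, 0],
    [0, 0, 0],
    [0, 0, 0],
    [0, 0, 0],
  ],
  hand=[4, 4, 4, 4, 4],
)

```text
clock: 14.85
position: [0.6474, 0.1135, 0.1825]
ee_rot: [0.636, 0.772, 0.003, 0.004]
force: [-4.5, -1.2, 5.5]
width: 0.008
```

```bash
python3 s.py;  python3 - <<'E'
from h import *
a=snapshot("scene");im=a["color"]; w=snapshot("wrist")["color"]
cv2.imwrite("pics/s8.png",np.hstack([cv2.resize(im[130:300,190:390],(400,340)),cv2.resize(w,(400,340))]))
E
```

```text
t 14.85 p [0.6474 0.1135 0.1825] yaw 100.98 z [ 0.01 -0.   -1.  ] F [-4.5 -1.2  5.5] T [-0.28  0.96 -0.16] w 8.0 q [ 0.16  0.49  1.47 -0.    1.17 -0.03]
```

View pics/s8.png

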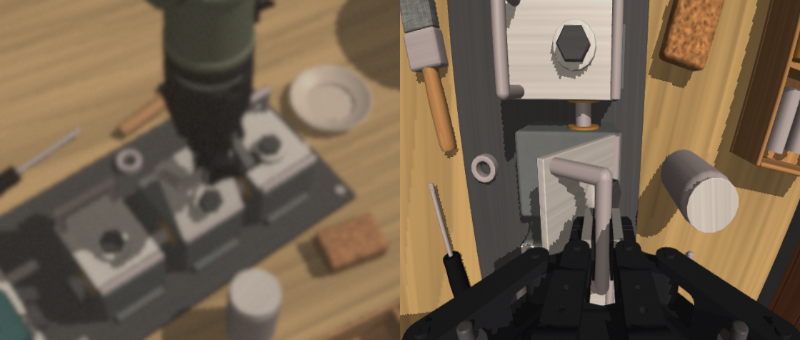

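```bash
python3 - <<'E'
from h import *
import pickle
t=pickle.load(open("top0.pkl","rb"))["color"];n=snapshot("top")["color"]
d=(cv2.absdiff(t,n).max(2)>60).astype(np.uint8)
N,l,st,ce=cv2.connectedComponentsWithStats(d)
for i in range(1,N):
    if st[i,4]>6: print(st[i])
cv2.imwrite("pics/t9.png",cv2.resize(n[120:320,160:480],(800,500)))
s=get_state();print(s["clock"],s["force"],s["position"])
E
```

```text
[312  74  15  46 130]
[321  75   8  28  30]
[290  76  35  81 826]
[220  85   7   7  17]
[228  85   3   7  15]
[254  85   4   5  12]
[238  86  14   2  14]
[228  87  32  25 260]
[215  95  11  17  79]
[225 102   5  10  48]
[ 231  113   64   57 1979]
[223 116   6  31  81]
[325 121   5  12  28]
[328 134   7  22  59]
[336 135   2   5   7]
[220 144   4  21  36]
[228 157   1   7   7]
[ 311  164   44   52 1157]
[317 167  11   3  26]
[ 258  171   43   49 1240]
[253 174   3   3   7]
[223 180  24  52 619]
[284 191   3   6  16]
[225 203   4   4   7]
[384 213  28  35 432]
[ 247  214   86   36 1335]
[339 215  10  18 120]
[349 214  10  21 129]
[415 216  11   9  75]
[274 219  26   5  54]
[426 220   6   8  36]
[408 223  17  15 123]
[434 225  10   5  18]
[237 231   8  18  98]
[227 233   9  15  82]
[434 236  12   5  18]
[463 240   7  16  24]
[457 246   7   3   8]
[285 249  14   7  53]
[438 248  18   3  19]
[395 253  32  31 159]
[289 255   3   6  12]
[293 254  10  12  35]
[428 255   9   3  13]
[407 259   9   5  19]
[432 261   7   3  10]
[442 261   6   2   8]
[472 260   3   8   8]
[271 263  91  23 835]
[428 265   6   5  10]
[413 267   9   2  11]
[412 267  38  19  82]
[451 278   3   7   9]
[479 278   4   8  11]
[236 280  27  13 115]
[ 347  286   54  134 1947]
[244 291   5   5  11]
[243 310  12  77 221]
[419 317   5  10  11]
[262 323   6   2   7]
[269 323  39   3  71]
[309 324   8   3  11]
[278 331  70   5 221]
[295 353   5   3  10]
[301 353   4   3   9]
[306 353  11   3  13]
[246 391   4  17  30]
15.0 [-3.9749883  -1.39896673  4.33711644] [0.64675479 0.1134046  0.18239266]
```

View pics/t9.png

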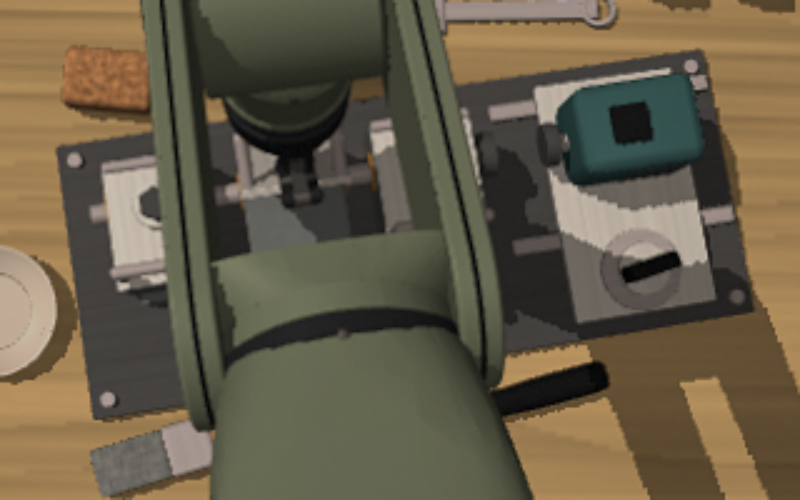

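```bash
python3 -c "
from h import *
print(close_job()); s=get_state(); print(s['clock'],s['position'],s['width'])"
```

```text
the job is handed in; nothing more can be done
None
the job is handed in; nothing more can be done
```

The clamp knob is tight, the loose bolt is on the middle block, and I handed the job in at about 15 s still holding that cover up at roughly 58°.

- **Clamp knob:** I turned it about 71° clockwise until it met the stop. The torque rose to 0.73 N m and the bar stands at about -71° in the world frame, against -70° expected. The final overhead picture shows no change around the motor, so the carriage did not shift visibly.
- **Bolt taps:** I tapped from the far block to the near one.
    - The far bolt was rigid (up to 20 N, no give).
    - The middle bolt sank about 5 mm under 3 to 3.5 N. I did not watch it spring back.
    - The near bolt was rigid (10 N, no give).
- **Cover:** I estimated the 58° from the gripper's travel along the arc. The wrist picture shows the cover standing steep with its bar between the fingers, and the force on the tool was about 6 N and steady.
- **Other things on the bench:** The dish, sponge, wrench and brush (where visible) look unmoved. The oil can, the collar and part of the screwdriver were hidden by the arm in that last overhead view. They showed normally in the earlier wrist pictures.

Two readings disagreed slightly with the plan:

- **Grip height:** It sat about 3 to 4 mm higher than the planned arc.
- **Finger opening:** It read 8 to 8.5 mm on the 10 mm bar.

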